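Draw the funnel holder home with the hook

ROBOT

A 7-joint arm with a two-finger parallel gripper is mounted at the origin on the work surface. World frame = base frame: x ahead of the robot, y to its left, z up, the work surface at z = 0. Lengths are in m, angles in rad, forces in N, time in s.
With the tool pointing down it reaches from about 0.425 to 0.95 m from the base axis. Payload 4.7 kg.
Tool frame: the origin (TCP) lies between the finger pads; the fingertips stand 25 mm ahead of it and the grasp point (between the pads) lies 6 mm ahead of it; z points along the fingers, y is the line along which they close (so a half turn about z gives the same grasp; the last joint's range is limited). The gripper opens to 85 mm and grips with 20 to 120 N. Pads are 22 mm wide; open, the fingers measure 114 mm over their backs; the gripper's body (76 mm by 85 mm) begins 54 mm behind the grasp point. The pads swing forward as they close: fully open they stand 13 mm farther back than shut.
Start: joints at [-1.143, 0.469, -0.049, 1.532, 0.024, 1.141, -0.082], TCP at [0.298, 0.606, 0.256] pointing down, gripper open.
Joint ranges: [-2.59, 2.59], [-0.33, 1.99], [-1.39, 1.29], [0.1, 2.45], [-1.04, 4.18], [0.21, 1.99], [-2.66, 2.66]. Speed limits (rad/s): [2.57, 2.57, 3.14, 3.14, 3.14, 3.14, 3.14].

INTERFACE

Orientations are given as a 3x3 rotation matrix whose columns are the frame's x, y, z axes.
In Python, from rig import * gives the robot as it stands. Calls block until the motion is done:
- movep(position, orientation): joint-space move of the TCP to a pose.
- move_l(position, attitude=None, feed=0.15, until_force=None): straight line of the TCP; attitude=None keeps the orientation; feed is the mean speed in m/s. With until_force (N) it stops when the force on the tool has changed by that much, and returns True; else False.
- move_joints(angles): joint-space move.
- command_gripper(opening, newtons=None): finger opening in m; newtons is the grip in N (None keeps the last); returns when the fingers have stopped.
- sleep(seconds).
- inverse_kinematics(position, orientation): joint angles nearest the present ones, or None.
- sense(): the state.
- camera(name): name is "side" or "top"; returns (picture, depth): 480x640x3 uint8, red, green, blue; 480x640 float32, m along the optical axis (not along the pixel's ray), 0 where there is no reading.
- camera_params(name): a dict with "K" (3x3 intrinsics, pixels), "dist" ([k1, k2, p1, p2, k3] as OpenCV has them; the pictures are not rectified), "position" and "rotation" of the camera in the world. Camera axes: x right, y down, z forward; pixel columns grow to the right and rows downward; lengths in m; the calibration is good to about 2 mm. A picture is of the moment at which its call begins. camera_params takes no time and is no camera call.
A pose or a line that the arm cannot do raises Unreachable and nothing moves.
- finish_job(): hands the job in; it is judged then, once.
The state is a dict: "time_s": time; "joint_pos": joint angles; "qd": joint speeds; "joint_efforts": joint torques, N m; "position": TCP position; "tcp_rot": TCP orientation; "wrist_force": force on the tool from outside, world axes, zero at the start; "ft_torque": the same for the moment, N m; "finger_gap": finger opening in m; "gripper_force": force on a finger pad.
Only numpy, scipy, OpenCV 4.12 (cv2) and the standard library are available. Lean on these libraries where they do the work, as an engineer would, in place of code of your own. Each camera call takes 0.05 s, during which the arm holds its last target. There are 200 camera calls.

TASK

Pick up the drawing hook by its orange grip, swing its curved end through the brass eye of the funnel holder, and with it gently draw the holder towards the robot along the shelf until its foot bears firmly on both dark stop blocks, which are clamped at a different depth each time; then swing the hook back out of the eye without shifting the holder. Lay the hook flat on its black mat. Touch the holder and the funnel only with the hook, keep the funnel upright in its ring, and leave the crucible, the weighing bottle and the yellow bulb where they are.

Things in the scene. Friction and masses are not known exactly. Their poses are not given: they have to be found in the camera images.
- hook: Drawing hook, 120 g: level 7 mm steel rod bent to a C, with an upright orange grip post 14 (x) by 22 (y) by 80 mm tall on a round foot 32 mm across, 6 mm high. Origin under the post, at the underside; x points from post to bend, y left, z up. Rod centre line 3.5 mm above the underside: arc of radius 26 mm about (45, 0) mm. Lies on the mat at first
- hook_tip (a point): centre of the rounded free end, at +75 degrees on the arc: (52, 25, 3.5) mm in the hook's frame. The arc runs from here through the bend (0 degrees) to the heel (-90 degrees); the C is open on the +y side, between tip and post
- hook_bend (a point): centre of the rod at the bend, the hook's farthest point: 71 mm from the hook's origin along its x, 3.5 mm above the underside
- hook_heel (a point): centre of the rod at the heel, the end of the arc: (45, -26, 3.5) mm in the hook's frame; from here a straight shank runs by (21, -19) mm to the post
- holder: Loose steel funnel holder, about 0.55 kg (varies): a round foot 100 mm across and 14 mm thick, three thin legs, and a ring 76 mm across outside, 66 mm inside, at 60 to 68 mm height. Origin under the foot's centre; -x points to the towing eye, z up
- eye (a point): centre of the holder's upright brass towing eye, 66 mm from the foot's centre along the holder's -x, 33 mm above the shelf; axes as the holder's. Hole 18 mm across, bar 6 mm thick, 30 mm across outside. The hole's axis is y: with the hook level, its tip goes in from the -y side and comes out on the +y side
- funnel: Loose white polypropylene funnel, 124 mm across at the top and 79 mm tall, a flat collar round its cone resting on the holder's ring; rim about 103 mm above the shelf. Origin at the centre of the stem's lower end, z up; it stands on the holder's axis
- dock: Fixed aluminium track with a carriage: two dark stop blocks 14 mm high in a V open to the dock's +x, touching the foot 50 degrees either side of the dock's -x; eye and hook pass above. The carriage is clamped firmly 0 to 30 mm along -x, NOT reported: feel for it. Origin, on the shelf: home of the foot's centre at 0 mm. A soft brass pin (under 1 N) stands 6 mm into the V and touches first
- mat: Black rubber mat for the hook, 160 by 110 mm and 3 mm thick, fixed. Origin at the centre of its underside, the 160 mm along its x
- crucible: White porcelain filtering crucible, 40 mm across, 40 mm tall, loose bystander. Origin under its centre
- weighing_bottle: Squat glass weighing bottle with ground cap, 56 mm across, 54 mm tall, loose bystander. Origin under its centre
- bulb: Yellow pipette bulb standing on its flat end, 54 mm across, 74 mm tall, loose bystander. Origin under its centre
- pipette_rest: Blue pipette rest with a glass graduated pipette, fixed, 235 mm along its x, 50 mm wide and 20 mm high, on the other side from the mat. Origin under its centre

How it is judged:
On the way, in this order (a step that is already met when the one before it is completed fails the run):
1. the hook is threaded through the eye: bend within 10 mm of the eye's centre, tip and heel on opposite sides of it (distance between hook_bend and eye below 0.01 m and y of hook_tip in the frame of eye above 0.01 m and y of hook_heel in the frame of eye below -0.01 m), for 0.1 s.
2. still threaded, the foot is drawn home: centred between the blocks within 5 mm and pressing on them with more than 4 N (all of step 1 and y of holder in the frame of dock between -0.005 and 0.005 m and x of holder in the frame of dock below 0.004 m and contact force between holder and dock above 4 N), for 0.1 s.
At the end, for the whole second after the job is handed in: The holder's foot still touches the blocks or their pin (over 0.15 N), centred within 7 mm, upright; the funnel upright in its ring (0.15 rad, 10 mm off axis at most); the hook over 50 mm from the eye, released, flat on the mat (tilt under 0.08 rad); all at rest (y of holder in the frame of dock between -0.007 and 0.007 m and x of holder in the frame of dock below 0.006 m and contact force between holder and dock above 0.15 N and angle between holder's own z axis and vertical below 0.05 rad and angle between funnel's own z axis and vertical below 0.15 rad and horizontal distance between funnel and holder below 0.01 m and contact force between hook and mat above 0.3 N and angle between hook's own z axis and vertical below 0.08 rad and height (world z) of hook below 0.006 m and distance between hook_bend and eye above 0.05 m and linear speed of each of hook, holder below 0.02 m/s and linear speed of funnel below 0.03 m/s).
It fails at once if the robot itself touches the holder or the funnel (contact force between any of the arm, the fingers and holder above 0.5 N or contact force between any of the arm, the fingers and funnel above 0.5 N).
It fails at once if the holder is pressed or knocked against the stop blocks with more than 30 N (contact force between holder and dock above 30 N).
It fails at once if the holder is tipped (over 0.2 rad) or the funnel tilts (over 0.3 rad) or leaves its ring (angle between holder's own z axis and vertical above 0.2 rad or angle between funnel's own z axis and vertical above 0.3 rad or horizontal distance between funnel and holder above 0.025 m).
It fails at once if the crucible, the weighing bottle or the bulb is moved more than 15 mm (distance of any of crucible, weighing_bottle, bulb from where it was at the start of the episode above 0.015 m).
It also fails if it takes over 69 s, if anything falls off the work surface, if the arm or the gripper's body presses on something with over 40 N, if the wrist force passes 120 N, or if a joint passes its speed limit or range.

## Working session

There is one attempt and no reset: what is moved stays moved. The work goes in short steps, each a Python script; the robot and the scene stay as the last script left them, time stands still between calls to the robot, and variables do not carry over. Pictures are saved under pics/ and viewed, at most 10 in all, crops included, and the job is handed in when it is done.

```bash
ls; mkdir -p pics; python3 - <<'E'
from rig import *
import cv2,numpy as np
for n in("top","side"):
    p,d=camera(n); cv2.imwrite(f"pics/{n}0.png",p[...,::-1]); np.save(f"pics/{n}0.npy",d)
    c=camera_params(n); print(n,c)
s=sense(); print(s["time_s"],s["position"],s["tcp_rot"],s["wrist_force"])
E
```

```text
pics
top {'K': array([[475.81979062,   0.        , 323.08514997],
       [  0.        , 475.81979062, 234.19255967],
       [  0.        ,   0.        ,   1.        ]]), 'dist': array([-0.0557256,  0.       ,  0.       ,  0.       ,  0.       ]), 'position': array([0.40275372, 0.00203493, 0.76692879]), 'rotation': array([[-0.07462611, -0.97099507,  0.22715526],
       [-0.99719556,  0.07395437, -0.01147893],
       [-0.00565314, -0.22737484, -0.9737909 ]])}
side {'K': array([[470.93345874,   0.        , 321.89515961],
       [  0.        , 470.93345874, 236.74573949],
       [  0.        ,   0.        ,   1.        ]]), 'dist': array([-0.08108732,  0.        ,  0.        ,  0.        ,  0.        ]), 'position': array([0.23909825, 0.46033191, 0.60420417]), 'rotation': array([[-0.80329479, -0.42680872,  0.41539354],
       [-0.59554825,  0.56824476, -0.56782055],
       [ 0.00630556, -0.70351418, -0.71065325]])}
0.1 [0.297519   0.60534783 0.25536643] [[-8.97476192e-01  4.41062311e-01 -7.22498175e-04]
 [ 4.41062898e-01  8.97474732e-01 -1.62063526e-03]
 [-6.63772753e-05 -1.77314870e-03 -9.99998426e-01]] [-0.36947795  0.81912256 -0.10112278]
```

View pics/top0.png

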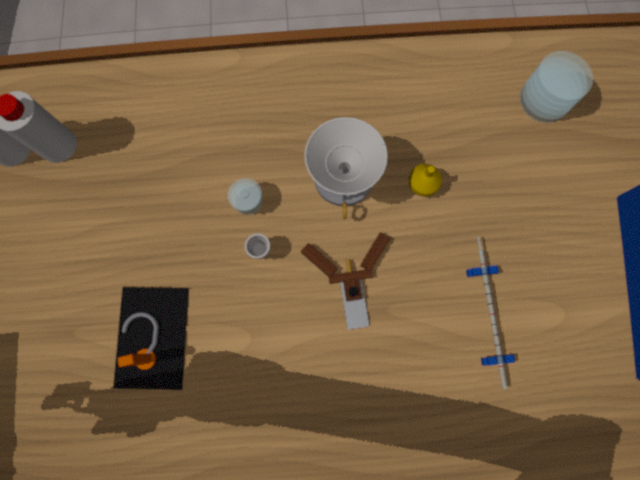

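View pics/side0.png

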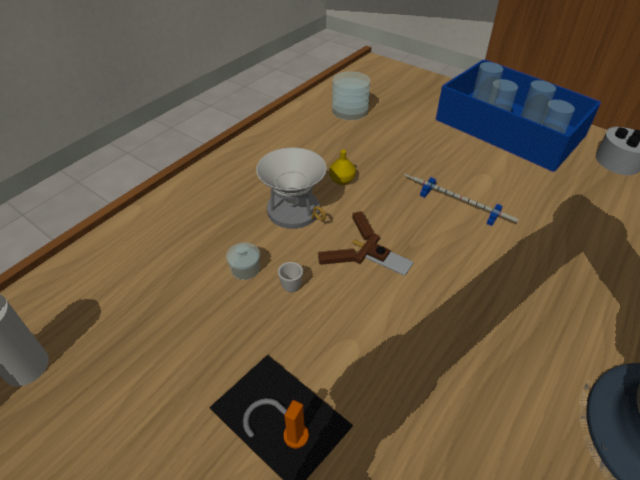

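The top view shows the mat and hook at left: post foot at (145,360), bend at (141,315), tip at (125,330). The funnel and holder are at (345,170) with the eye at (345,210), and the dock V is at (348,265). The side view agrees: grip at (295,425), eye at (320,213). Next I'll build metric clouds.

```bash
cat > h.py <<'E'
import numpy as np,cv2
from scipy.optimize import least_squares
def cloud(n,p,d,c):
    v,u=np.nonzero(d>0); z=d[v,u].astype(float)
    r=cv2.undistortPoints(np.stack([u,v],1).astype(float)[:,None],c["K"],np.array(c["dist"]))[:,0]
    P=np.c_[r*z[:,None],z]@np.array(c["rotation"]).T+c["position"]
    return P,p[v,u].astype(int)
def circ(xy,R=None):
    f=lambda q:np.hypot(xy[:,0]-q[0],xy[:,1]-q[1])-(q[2] if R is None else R)
    q0=[*xy.mean(0),.05] if R is None else xy.mean(0)
    s=least_squares(f,q0,loss='soft_l1',f_scale=.002); return s.x,np.sqrt(np.mean(s.fun**2))
def hsv(C): return cv2.cvtColor(C[None].astype(np.uint8),cv2.COLOR_RGB2HSV)[0].astype(int)
E
python3 - <<'E'
from rig import *
from h import *
Z=[]
H,W=500,620
img=np.zeros((H,W,3),np.uint8)
for n in("top","side"):
    p=cv2.imread(f"pics/{n}0.png")[...,::-1]; P,C=cloud(n,p,np.load(f"pics/{n}0.npy"),camera_params(n)); h=hsv(C)
    x,y,z=P.T
    print(n,"table z",np.median(z[(x>.45)&(x<.5)&(y>-.05)&(y<.3)]))
    org=(h[:,0]<14)&(h[:,1]>200)&(C[:,0]>120)&(y>.2)&(z>-.01)
    for a,b in((.076,.09),(.004,.015)):
        m=org&(z>a)&(z<b); print(" orange",a,m.sum(),P[m].mean(0).round(4), P[m].min(0).round(4),P[m].max(0).round(4)) if m.any() else 0
    o=P[org]; c0=np.median(o,0)
    rod=(h[:,1]<60)&(C[:,0]>70)&(np.hypot(x-c0[0]-.03,y-c0[1])<.08)&(z>.0)&(z<.02)
    print(" rod",rod.sum(),P[rod].mean(0).round(4),np.ptp(P[rod],axis=0).round(3))
    q=P[rod]; 
    fx=q[q[:,0]>np.median(q[:,0])]; print(" rodcircle",circ(fx[:,:2]),circ(fx[:,:2],.026))
    print(" org zmax",o[:,2].max())
    br=(h[:,0]>14)&(h[:,0]<28)&(h[:,1]>120)&(z>.018)&(z<.055)&(x>.4)&(abs(y)<.1)
    print(" brass",br.sum(),P[br].mean(0).round(4),P[br].min(0).round(4),P[br].max(0).round(4)) if br.any() else 0
    rim=(z>.1)&(z<.108)&(abs(y)<.15)&(x>.45)&(x<.8)&(h[:,1]<60)
    print(" rim",rim.sum(),circ(P[rim][:,:2]))
    ft=(z>.009)&(z<.018)&(abs(y)<.12)&(x>.5)&(x<.7)&(h[:,1]<80)
    print(" foot",ft.sum(),P[ft].mean(0).round(4))
    for nm,m in(("yellow",(h[:,0]>22)&(h[:,0]<33)&(h[:,1]>200)&(z>.02)),("crw",(z>.03)&(z<.06)&(y>.08)&(y<.3)&(x>.4)&(h[:,1]<70))):
        print(nm,m.sum(),P[m].mean(0).round(3),P[m].min(0).round(3),P[m].max(0).round(3)) if m.any() else 0
    k=(z>-.01)&(z<.12); 
    o_=np.argsort(z[k]); r=((.75-x[k])*1000).astype(int)[o_]; cc=((.40-y[k])*1000).astype(int)[o_]
    im=np.zeros((H,W,3),np.uint8); ok=(r>=0)&(r<H)&(cc>=0)&(cc<W); im[r[ok],cc[ok]]=C[k][o_][ok][:,::-1]
    im=np.where(im.any(2,keepdims=True),im,cv2.dilate(im,np.ones((3,3))))
    cv2.imwrite(f"pics/ortho_{n}.png",im)
E
```

```text
top table z 0.001198343364112897
 orange 0.076 3 [0.4052 0.2851 0.083 ] [0.401  0.2767 0.0822] [0.4084 0.2951 0.0836]
 orange 0.004 5 [0.412  0.2839 0.0098] [0.4096 0.2746 0.0064] [0.4165 0.296  0.0126]
 rod 327 [0.7619 0.4503 0.0103] [0.051 0.094 0.02 ]
 rodcircle (array([0.77875739, 0.46078698, 0.04363553]), np.float64(0.0024110196914965925)) (array([0.77219361, 0.4473649 ]), np.float64(0.020348377472657744))
 org zmax 0.1531859181961175
 brass 68 [ 0.6225 -0.042   0.041 ] [ 0.596  -0.074   0.0182] [0.9575 0.0216 0.0514]
 rim 739 (array([ 0.6760748 , -0.04822222,  0.05896195]), np.float64(0.0016381707669104002))
 foot 599 [ 0.6355 -0.0189  0.0141]
yellow 815 [ 0.649 -0.176  0.043] [ 0.628 -0.206  0.021] [ 0.682 -0.154  0.077]
crw 1123 [0.632 0.111 0.04 ] [0.542 0.08  0.03 ] [0.676 0.142 0.056]
side table z -2.408056111402601e-06
 orange 0.076 2 [0.4035 0.2881 0.082 ] [0.3986 0.2803 0.0814] [0.4083 0.2958 0.0826]
 rod 324 [0.4606 0.293  0.0086] [0.043 0.056 0.01 ]
 rodcircle (array([0.44677455, 0.29686735, 0.02661666]), np.float64(0.0016065439833481486)) (array([0.44747595, 0.29685253]), np.float64(0.0016066195706638915))
 org zmax 0.08258448187563872
 brass 112 [ 0.6127 -0.0399  0.0337] [ 0.599  -0.044   0.0182] [ 0.6279 -0.036   0.049 ]
 rim 255 (array([ 0.67821463, -0.04609676,  0.0593446 ]), np.float64(0.001448934424664361))
 foot 1006 [ 0.6542 -0.0173  0.0133]
yellow 491 [ 0.651 -0.168  0.04 ] [ 0.632 -0.198  0.02 ] [ 0.677 -0.151  0.075]
crw 973 [0.625 0.115 0.038] [0.545 0.081 0.03 ] [0.678 0.144 0.054]
```

View pics/ortho_top.png

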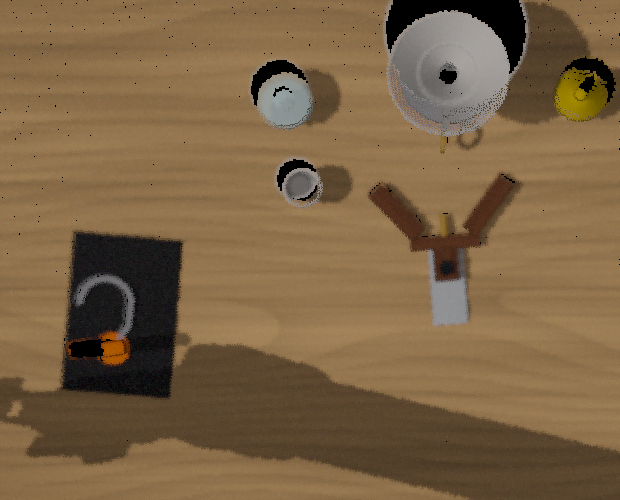

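Ortho view (1 mm/px): hook disc at about (116,348), arc centre about (105,306). Pin tip is at (445,213), with blocks either side, and the eye is at (443,145). Everything matches the given sizes. One refinement fit for hook yaw and dock, plus an IK check.

```bash
python3 - <<'E'
from rig import *
from h import *
for n in("top","side"):
    p=cv2.imread(f"pics/{n}0.png")[...,::-1]; P,C=cloud(n,p,np.load(f"pics/{n}0.npy"),camera_params(n)); h=hsv(C); x,y,z=P.T
    rod=(h[:,1]<70)&(C[:,0]>70)&(np.hypot(x-.445,y-.296)<.04)&(x>.425)&(z<.025)
    print(n,"arc",rod.sum(),circ(P[rod][:,:2],.026),P[rod].mean(0).round(4))
    o=(h[:,0]<16)&(h[:,1]>170)&(C[:,0]>100)&(np.hypot(x-.403,y-.286)<.03)
    for a,b in((-.005,.02),(.02,.076),(.076,.09)):
        m=o&(z>a)&(z<b)
        if m.any(): print("  orange",a,m.sum(),P[m].mean(0).round(4),P[m].min(0).round(4),P[m].max(0).round(4))
    br=(x>.5)&(x<.59)&(h[:,0]<14)&(h[:,1]>120)&(C[:,0]<150)&(z>.009)&(z<.02)&(y>-.13)&(y<.04)
    for s in(1,-1):
        q=P[br&(s*(y+.046)>.03)][:,:2]; c,v,_=cv2.PCACompute2(q,None)[0],cv2.PCACompute2(q,None)[1],0
        print("  block",len(q),c.round(4),np.degrees(np.arctan2(v[0,1],v[0,0])).round(1))
    pin=(x>.515)&(x<.545)&(abs(y+.045)<.012)&(z>.004)&(h[:,0]>14)
    if pin.any(): print("  pin",pin.sum(),P[pin].mean(0),P[pin].max(0))
    t=(x>.42)&(x<.47)&(y>-.08)&(y<-.02)&(h[:,1]<50); print("  track",t.sum(),P[t].mean(0))
def R(a):
    # hook yaw a; tool y along hook x, z down
    return np.c_[[np.sin(a),-np.cos(a),0],[np.cos(a),np.sin(a),0],[0,0,-1]]
for f in(0,np.pi):
  print(f,[None if (q:=inverse_kinematics(np.array(P),R(np.radians(a)+f))) is None else q.round(2).tolist() for P,a in(([.403,.286,.054],15),([.40,.28,.054],5),([.60,.0,.08],-115),([.56,-.0,.08],-115),([.545,-.03,.08],-6),([.444,-.05,.08],4),([.5,-.0,.08],-105),([.46,0,.08],-105))])
E
```

```text
top arc 251 (array([0.44509303, 0.29399255]), np.float64(0.0020907292053935914)) [0.4565 0.2893 0.0098]
  orange -0.005 126 [0.3987 0.2841 0.0096] [0.3857 0.2722 0.0009] [0.4167 0.3013 0.0196]
  orange 0.02 12 [0.4047 0.2801 0.0421] [0.3941 0.2766 0.0226] [0.4103 0.2881 0.0729]
  orange 0.076 124 [0.4016 0.285  0.0833] [0.3935 0.2748 0.0783] [0.4095 0.2972 0.0866]
  block 443 [[0.5363 0.0037]] 39.0
  block 369 [[ 0.546  -0.0911]] -28.9
  pin 63 [ 0.5253629 -0.0440663  0.0114105] [ 0.54465733 -0.04002528  0.01460195]
  track 623 [ 0.4478892  -0.04919563  0.00546276]
side arc 324 (array([0.44740437, 0.2969341 ]), np.float64(0.0016092814833353387)) [0.4606 0.293  0.0086]
  orange -0.005 241 [0.399 0.293 0.009] [0.3879 0.2741 0.0052] [0.4187 0.3043 0.0197]
  orange 0.02 163 [0.4016 0.2984 0.0495] [0.3957 0.2962 0.0215] [0.4083 0.3005 0.0758]
  orange 0.076 220 [0.403  0.2893 0.082 ] [0.3951 0.2778 0.0762] [0.411  0.2998 0.0852]
  block 343 [[0.5364 0.0066]] 40.2
  block 179 [[ 0.5512 -0.0889]] -26.6
  pin 59 [ 0.52663119 -0.04058192  0.00982588] [ 0.53914394 -0.03441029  0.01300577]
  track 400 [ 0.44837716 -0.04542948  0.0040981 ]Traceback (most recent call last):
  File "<stdin>", line 22, in <module>
  File "scipy/spatial/transform/_rotation.pyx", line 1143, in scipy.spatial.transform._rotation.Rotation.from_matrix
ValueError: Non-positive determinant (left-handed or null coordinate frame) in rotation matrix 0: [[ 0.25881905  0.96592583  0.        ]
 [-0.96592583  0.25881905  0.        ]
 [ 0.          0.         -1.        ]].
```

```bash
cat >> h.py <<'E'
def R(a): # hook yaw (rad): tool y along hook x, pointing down
    s,c=np.sin(a),np.cos(a); return np.c_[[-s,c,0],[c,s,0],[0,0,-1]]
E
python3 - <<'E'
from rig import *
from h import *
res={}
for f in(0,np.pi):
  print(f,[None if (q:=inverse_kinematics(np.array(P),R(np.radians(a)+f))) is None else q[[0,4,5,6]].round(2).tolist() for P,a in(([.402,.287,.054],11),([.60,.0,.08],-115),([.545,-.03,.08],-6),([.444,-.05,.08],4),([.5,-.0,.08],-105),([.46,0,.08],-105))])
s=sense(); print(s["time_s"],s["joint_pos"].round(2) if hasattr(s["joint_pos"],'round') else s["joint_pos"])
E
```

```text
0 [[-0.84, -0.15, 0.55, -0.37], [-0.52, -0.51, 0.78, -1.62], [-0.35, -0.32, 0.68, 0.18], [-0.37, -0.33, 0.58, 0.42], [-0.62, -0.52, 0.67, -1.41], [-0.67, -0.53, 0.63, -1.39]]
3.141592653589793 [[-0.38, 0.35, 0.6, 2.3], [-0.21, -0.15, 0.72, 1.2], [0.8, 0.92, 1.04, 2.22], [-0.81, -0.85, 0.77, -2.18], [-0.23, -0.13, 0.61, 1.35], [-0.26, -0.14, 0.57, 1.35]]
0.1 [-1.14  0.47 -0.05  1.53  0.02  1.14 -0.08]
```

```bash
python3 - <<'E'
from rig import *
from h import *
a=np.radians(11); p=np.array([.4023,.287,.054])
command_gripper(.085)
movep(p+[0,0,.10],R(a)); move_l(p,feed=.15)
command_gripper(0,40)
s=sense(); print(s["time_s"],s["finger_gap"],s["gripper_force"],s["position"],s["wrist_force"])
command_gripper(0,80)
move_l(p+[0,0,.12],feed=.12)
s=sense(); print(s["time_s"],s["finger_gap"],s["gripper_force"],s["position"],s["wrist_force"])
# hover behind the eye, turned for threading
y0=np.radians(-6); ys=y0-np.radians(105)
eye=np.array([.6123,-.0413]); Cc=eye-.026*np.array([np.cos(y0),np.sin(y0)])-[.04,-.004]
post=Cc-.045*np.array([np.cos(ys),np.sin(ys)])
movep(np.array([*post,.1625]),R(ys))
s=sense(); print(s["time_s"],s["position"],s["joint_pos"])
for n in("top","side"):
    q,d=camera(n); cv2.imwrite(f"pics/{n}1.png",q[...,::-1]); np.save(f"pics/{n}1.npy",d)
a,b=cv2.imread("pics/top1.png")[130:370,190:510],cv2.imread("pics/side1.png")[130:370,170:490]
cv2.imwrite("pics/both1.png",np.hstack([cv2.resize(a,(400,300)),cv2.resize(b,(400,300))]))
E
```

```text
3.0917 0.01373944256272866 39.42634999752045 [0.40250245 0.28712516 0.05430473] [-1.28968506 -0.21356467  4.04346897]
4.4583 0.01314103402614735 77.74070620536804 [0.40178739 0.28661921 0.17321473] [ 0.87120009  0.11650143 -0.7705617 ]
5.6833 [0.5621928  0.00890063 0.16192919] [-0.64515418  0.46944172  0.73686851  1.93281357 -0.40229511  0.89182024
 -1.63765452]
```

View pics/both1.png

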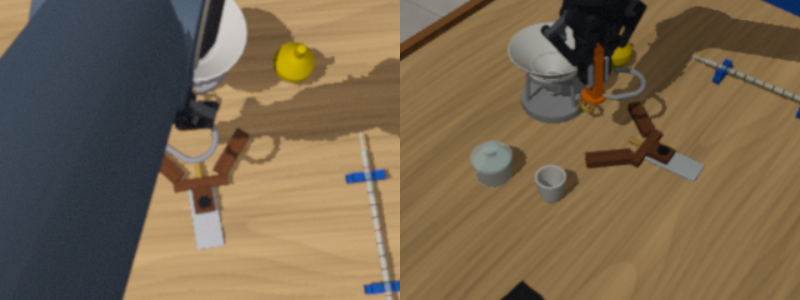

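```bash
python3 - <<'E'
from rig import *
from h import *
s=sense(); T=np.array(s["tcp_rot"]); a=np.arctan2(T[1,1],T[0,1]); d=np.array([np.cos(a),np.sin(a)]); l=np.array([-d[1],d[0]])
p=np.array(s["position"]); print("yaw",np.degrees(a),"tool z",T[:,2])
for n in("top","side"):
    im=cv2.imread(f"pics/{n}1.png")[...,::-1]; P,C=cloud(n,im,np.load(f"pics/{n}1.npy"),camera_params(n)); h=hsv(C)
    u=(P[:,:2]-p[:2])@d; v=(P[:,:2]-p[:2])@l; z=P[:,2]-p[2]
    m=(z>-.065)&(z<-.03)&(u>.02)&(u<.09)&(abs(v)<.045)&(h[:,1]<90)
    q=np.c_[u,v,z][m]; c,e=circ(q[:,:2],.026)
    A=np.c_[q[:,:2],np.ones(len(q))]; pl=np.linalg.lstsq(A,q[:,2],rcond=None)[0]
    print(n,m.sum(),"arc centre in hook frame",c.round(4),e.round(4),"tilt",pl.round(3),"u,v range",q[:,:2].min(0).round(3),q[:,:2].max(0).round(3),"ztop",np.percentile(q[:,2],[50,90]).round(4))
    x,y,zz=P.T
    br=(h[:,0]>14)&(h[:,0]<28)&(h[:,1]>120)&(zz>.02)&(zz<.055)&(x>.59)&(x<.635)&(abs(y+.04)<.025)
    if br.sum()>5: print("  eye",br.sum(),P[br].mean(0).round(4),P[br].min(0).round(4),P[br].max(0).round(4))
E
```

```text
yaw -110.80507266143364 tool z [-8.34053051e-04  9.65832632e-04 -9.99999186e-01]
top 304 arc centre in hook frame [ 0.0467 -0.0017] 0.0022 tilt [ 0.003 -0.001 -0.045] u,v range [ 0.022 -0.03 ] [0.076 0.019] ztop [-0.0448 -0.0433]
side 234 arc centre in hook frame [ 0.0418 -0.0005] 0.002 tilt [ 0.014 -0.015 -0.047] u,v range [ 0.02  -0.029] [0.072 0.028] ztop [-0.0461 -0.0446]
  eye 73 [ 0.6138 -0.04    0.0286] [ 0.5989 -0.0452  0.0201] [ 0.6285 -0.0366  0.0414]
```

The hook sits in hand as modelled (arc centre 45±3 mm, level). Correcting for camera bias, the eye is at about (0.6125, -0.0425). Next: lower, advance, and thread.

```bash
cat >> h.py <<'E'
import rig
def unit(a): return np.array([np.cos(a),np.sin(a)])
def hookto(C,yaw,z,feed=.05,uf=None):
    "arc centre C (xy), hook yaw rad, tcp z"
    return rig.move_l(np.array([*(np.asarray(C)-.045*unit(yaw)),z]),R(yaw),feed=feed,until_force=uf)
def swing(C,a0,a1,z,n=10,uf=5,feed=.05):
    for i in range(1,n+1):
        hit=hookto(C,a0+(a1-a0)*i/n,z,feed,uf)
        if hit: print("contact at step",i,rig.sense()["wrist_force"]); return False
    return True
def snap(k):
    a=[]
    for n in("top","side"):
        q,d=rig.camera(n); cv2.imwrite(f"pics/{n}{k}.png",q[...,::-1]); np.save(f"pics/{n}{k}.npy",d)
    a,b=cv2.imread(f"pics/top{k}.png")[130:370,190:510],cv2.imread(f"pics/side{k}.png")[130:370,170:490]
    cv2.imwrite(f"pics/both{k}.png",np.hstack([cv2.resize(a,(400,300)),cv2.resize(b,(400,300))]))
E
python3 - <<'E'
from rig import *
from h import *
Z=.0808; eye=np.array([.6125,-.0425]); y0=np.radians(-5); ys=y0-np.radians(108)
C=eye-.026*unit(y0)
hookto(C-.04*unit(y0),ys,.13,.1); hookto(C-.04*unit(y0),ys,Z,.08)
s=sense(); print(s["time_s"],s["position"],s["wrist_force"])
hit=hookto(C,ys,Z,.05,5); print("advance hit",hit)
if not hit:
    print(swing(C,ys,y0,Z))
s=sense(); print(s["time_s"],s["position"],s["wrist_force"])
snap(2)
E
```

```text
7.025 [0.56457533 0.00446414 0.08086118] [-0.16492143  0.1483417  -1.22428033]
advance hit False
True
11.3917 [ 0.54196544 -0.03604129  0.08079673] [ 0.04065109  0.45742889 -1.07542785]
```

View pics/both2.png

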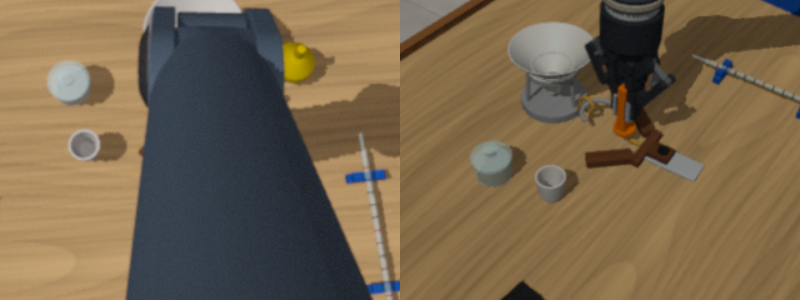

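Threaded with no contact force (right panel: the rod passes through the eye at about (585,105)). Holder yaw of about -5° already points its axis at the home position, so I'll draw straight along it.

```bash
python3 - <<'E'
from rig import *
from h import *
Z=.0808; y0=np.radians(-5); C0=np.array([.6125,-.0425])-.026*unit(y0); t=-unit(y0)
b=np.array(sense()["wrist_force"])
def f(): return np.array(sense()["wrist_force"])-b
L=[]
for dd in(.008,.03,.06,.08):
    hit=hookto(C0+t*dd,y0,Z,.04,10); L.append((dd,f().round(2).tolist(),hit))
    if hit: break
dd=.08
while not hit and dd<.115:
    dd+=.001; hookto(C0+t*dd,y0,Z,.012,12); g=f()
    L.append((round(dd,4),g.round(2).tolist()))
    if np.hypot(g[0],g[1])>13: break
sleep(.2); print(*L,sep="\n"); s=sense(); print(s["time_s"],s["position"],f().round(2),s["finger_gap"])
snap(3)
E
```

```text
(0.008, [-0.62, 1.47, 1.18], False)
(0.03, [0.17, -0.75, 2.91], False)
(0.06, [0.77, 0.58, 1.31], False)
(0.08, [0.97, 0.12, 1.31], False)
(0.081, [1.71, -0.27, 1.52])
(0.082, [1.72, 0.82, 0.19])
(0.083, [1.93, 0.64, 0.92])
(0.084, [2.49, 0.13, 0.19])
(0.085, [1.96, -0.17, 1.2])
(0.086, [2.51, 0.7, 0.47])
(0.087, [2.14, 0.46, 1.01])
(0.088, [1.52, 0.06, 2.03])
(0.089, [2.29, 0.5, 1.37])
(0.09, [2.96, 0.12, 1.03])
(0.091, [3.44, 1.36, 0.82])
(0.092, [2.96, 0.57, 1.32])
(0.093, [2.69, 0.59, 1.3])
(0.094, [3.12, 0.36, 1.22])
(0.095, [2.28, -0.14, 1.14])
(0.096, [2.22, 0.45, 1.22])
(0.097, [2.22, 0.98, 0.52])
(0.098, [2.77, 0.43, 1.05])
(0.099, [3.45, 0.07, 0.61])
(0.1, [3.59, 0.08, 0.79])
(0.101, [3.12, -0.8, 1.22])
(0.102, [3.46, 0.64, 0.21])
(0.103, [2.94, -0.6, 0.62])
(0.104, [4.89, -0.68, -2.25])
(0.105, [6.59, -0.13, -3.17])
(0.106, [8.44, -0.68, -4.62])
(0.107, [11.15, -1.53, -5.72])
(0.108, [11.61, -1.11, -6.81])
(0.109, [12.97, -1.23, -9.38])
21.5417 [ 0.4377154  -0.02699242  0.08140477] [14.28 -0.73 -9.8 ] 0.013232745880131194
```

View pics/both3.png

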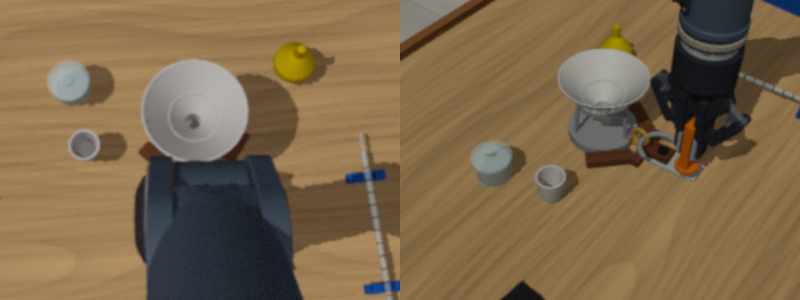

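The holder is against both blocks (force rises steadily from 103.5 mm) with 14 N pull. Checking tilt, centring and threading before letting go.

```bash
cat > chk.py <<'E'
from h import *
import sys
k=sys.argv[1]
s=rig.sense(); T=np.array(s["tcp_rot"]); a=np.arctan2(T[1,1],T[0,1]); d=unit(a); l=np.array([-d[1],d[0]]); p=np.array(s["position"])
for n in("top","side"):
    im=cv2.imread(f"pics/{n}{k}.png")[...,::-1]; P,C=cloud(n,im,np.load(f"pics/{n}{k}.npy"),rig.camera_params(n)); h=hsv(C); x,y,z=P.T
    rim=(z>.098)&(z<.112)&(x>.49)&(x<.68)&(abs(y+.04)<.08)&(h[:,1]<40)&(C[:,0]>110)
    c,e=circ(P[rim][:,:2]); r=P[rim]; r=r[abs(np.hypot(*(r[:,:2]-c[:2]).T)-c[2])<.004]
    pl=np.linalg.lstsq(np.c_[r[:,:2],np.ones(len(r))],r[:,2],rcond=None)[0]
    print(n,"rim",rim.sum(),c.round(4),e.round(4),"slope",pl[:2].round(3))
    br=(h[:,0]>14)&(h[:,0]<28)&(h[:,1]>120)&(z>.019)&(z<.055)&(x>.49)&(x<.545)&(abs(y+.036)<.025)
    if br.sum()>5: print("  eye",br.sum(),P[br].mean(0).round(4),P[br].min(0).round(4),P[br].max(0).round(4))
    u=(P[:,:2]-p[:2])@d; v=(P[:,:2]-p[:2])@l; zz=P[:,2]-p[2]
    m=(zz>-.07)&(zz<-.03)&(u>.018)&(u<.085)&(abs(v)<.04)&(h[:,1]<60)&(z>.02)
    if m.sum()>20:
        q=np.c_[u,v,zz][m]; A=np.c_[q[:,:2],np.ones(len(q))]; pl=np.linalg.lstsq(A,q[:,2],rcond=None)[0]
        print("  rod",m.sum(),circ(q[:,:2],.026),"tilt",pl.round(3),q.min(0).round(3),q.max(0).round(3))
E
python3 chk.py 3
```

```text
top rim 1126 [ 0.5795 -0.0402  0.0581] 0.002 slope [-0.003 -0.001]
side rim 460 [ 0.5823 -0.0369  0.059 ] 0.0017 slope [-0.011  0.011]
  eye 102 [ 0.5167 -0.0315  0.036 ] [ 0.5019 -0.04    0.0195] [ 0.5315 -0.0183  0.0487]
  rod 154 (array([0.04605423, 0.00289584]), np.float64(0.0017620191748531824)) tilt [ 0.011  0.01  -0.046] [ 0.038 -0.027 -0.054] [ 0.074  0.029 -0.043]
```

```bash
python3 - <<'E'
from rig import *
from h import *
Z=.0808; y0=np.radians(-5); ys=y0-np.radians(108); C=np.array([.5152,-.0335])-.026*unit(y0)
hookto(C,y0,Z,.012); sleep(.2); s=sense(); print(s["time_s"],s["position"],s["wrist_force"])
ok=swing(C,y0,ys,Z,n=10,uf=4,feed=.04); print(ok); s=sense(); print(s["position"],s["wrist_force"])
if ok:
    print("retreat hit",hookto(C-.04*unit(y0),ys,Z,.05,4))
    hookto(C-.04*unit(y0),ys,.165,.12)
    s=sense(); print(s["time_s"],s["position"],s["wrist_force"])
snap(4)
E
python3 chk.py 4
```

```text
22.9333 [ 0.4444028  -0.02731253  0.080799  ] [ 0.62762608  0.46474219 -1.11989575]
True
[0.50635182 0.01024855 0.08067256] [-0.31417573 -0.70957284 -0.96355292]
retreat hit False
28.3167 [0.46652374 0.01378764 0.16451215] [-0.39933026 -0.30364855 -0.64017244]
top rim 610 [ 0.5788 -0.0401  0.0586] 0.002 slope [ 0.003 -0.003]
  rod 46 (array([ 4.70540786e-02, -4.87869588e-05]), np.float64(0.0012206561442702137)) tilt [-0.332  0.035 -0.02 ] [ 0.069 -0.016 -0.048] [ 0.075  0.009 -0.041]
side rim 314 [ 0.5815 -0.0374  0.0592] 0.0016 slope [-0.011  0.007]
  eye 112 [ 0.5159 -0.0314  0.0334] [ 0.5021 -0.0373  0.02  ] [ 0.53   -0.0283  0.0484]
  rod 255 (array([ 0.04183751, -0.00065022]), np.float64(0.0018667058037840575)) tilt [ 0.013 -0.017 -0.047] [ 0.018 -0.03  -0.051] [ 0.071  0.027 -0.043]
```

Hook out, and the holder hasn't shifted. Laying the hook back at its original spot.

```bash
python3 - <<'E'
from rig import *
from h import *
a=np.radians(11); p=np.array([.4023,.287,.0])
movep(p+[0,0,.15],R(a)); move_l(p+[0,0,.065],feed=.12)
print(move_l(p+[0,0,.0525],feed=.015,until_force=3)); s=sense(); print(s["position"],s["wrist_force"])
command_gripper(.04,20); sleep(.2); command_gripper(.085)
move_l(p+[0,0,.2],feed=.12); movep([.40,.42,.3],R(a)); sleep(.3); print(sense()["time_s"])
snap(5)
i=cv2.imread("pics/side5.png"); cv2.imwrite("pics/side5b.png",i)
for n in("top","side"):
    im=cv2.imread(f"pics/{n}5.png")[...,::-1]; P,C=cloud(n,im,np.load(f"pics/{n}5.npy"),camera_params(n)); h=hsv(C); x,y,z=P.T
    o=(h[:,0]<16)&(h[:,1]>170)&(C[:,0]>100)&(np.hypot(x-.403,y-.286)<.03)&(z>.076)&(z<.09)
    if o.any(): print(n,"post top",P[o].mean(0).round(4))
    m=(h[:,1]<70)&(C[:,0]>70)&(np.hypot(x-.445,y-.296)<.04)&(x>.425)&(z<.025)
    if m.sum()>20: print(n,"rod z",P[m][:,2].mean().round(4),P[m][:,2].max().round(4))
E
python3 chk.py 5 2>&1 | grep -E "rim|eye"
```

```text
True
[0.40219104 0.28695658 0.05438639] [-0.49424502  0.3662014   4.62336412]
34.6583
top post top [0.4017 0.284  0.0833]
top rod z 0.0094 0.0129
side post top [0.4024 0.2891 0.0819]
side rod z 0.0084 0.0116
top rim 1071 [ 0.579  -0.0401  0.0584] 0.0019 slope [-0.004  0.003]
  eye 71 [ 0.5116 -0.0349  0.0445] [ 0.4997 -0.0383  0.0341] [ 0.5265 -0.032   0.0504]
side rim 484 [ 0.5819 -0.0371  0.0591] 0.0016 slope [-0.006  0.007]
  eye 119 [ 0.5157 -0.0315  0.0338] [ 0.5019 -0.0355  0.0192] [ 0.5317 -0.0281  0.0481]
```

View pics/side5b.png

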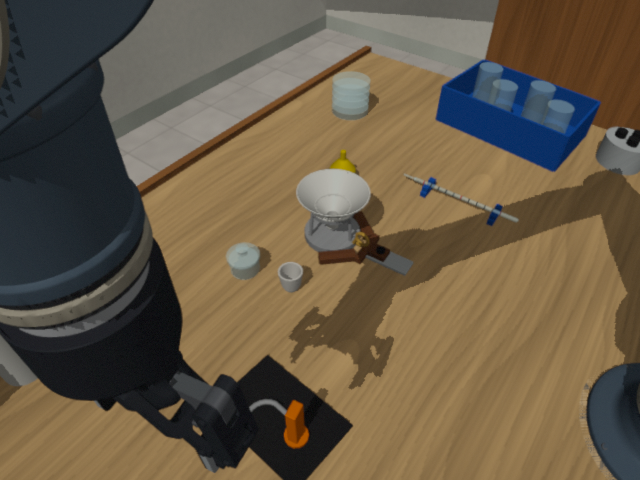

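The hook stands flat on the mat (grip at (297,425)) and is released. The holder and funnel are upright in the V at (335,225), and the bystanders haven't moved.

```bash
python3 -c "
from rig import *
print(finish_job())"
```

```text
the job is handed in; nothing more can be done
None
```

The job is handed in at about 35 s (no verdict was returned): the holder was drawn onto both stop blocks with about a 14 N pull and did not shift when the hook came out, the hook is flat on its mat, and the funnel is upright.

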